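# Hang the bracket level on the paint stand's catch pin

### The arm

A 6-joint arm with a two-finger parallel gripper is mounted at the origin on a cart in front of the work surface, level with it; the furniture and walls round the work are solid. World frame = base frame: x ahead of the robot, y to its left, z up, the work surface at z = 0. Lengths are in m, angles in rad, forces in N, time in s.
With the tool pointing down it reaches from about 0.4 to 0.925 m from the base axis. Payload 3.4 kg.
Tool frame: the origin (TCP) lies at the very end of the fingers, on their centre line; the grasp point (between the pads) lies 19 mm behind it; z points along the fingers, y is the direction in which the jaws open and shut (so a half turn about z gives the same grasp; the last joint's range is limited). The gripper opens to 85 mm and grips with 20 to 120 N. Pads are 22 mm wide; open, the fingers measure 114 mm over their backs; the gripper's body (76 mm by 85 mm) begins 54 mm behind the grasp point. The pads swing forward as they close: fully open they stand 13 mm farther back than shut.
Start: joints at [-1.319, 0.307, 1.506, -0, 1.328, -0.073], TCP at [0.183, -0.545, 0.195] pointing down, gripper open.
Joint ranges: [-3.12, 3.12], [-1.05, 2.28], [0.14, 2.33], [-1.42, 4.57], [0.1, 2.73], [-2.68, 2.68]. Speed limits (rad/s): [2.57, 2.57, 3.14, 3.14, 3.14, 3.14].

### API

Orientations are given as a unit quaternion [x, y, z, w].
In Python, from station import ctrl gives the robot as it stands. The module is installed in compiled form; this text tells all that it offers. Calls block until the motion is done:
- ctrl.goto(position, orientation): joint-space move of the TCP to a pose.
- ctrl.servo_line(position, feed=0.15, orientation=None): straight line of the TCP; orientation=None keeps the orientation; feed is the mean speed in m/s.
- ctrl.move_joints(angles): joint-space move.
- ctrl.release() and ctrl.gripper_close(effort=None): open the fingers fully, or close them until they stop; effort is the grip in N (None keeps the last).
- ctrl.hold(seconds).
- ctrl.inverse_kinematics(position, orientation): joint angles nearest the present ones, or None.
- ctrl.read_state(): the state.
- ctrl.snapshot(name): name is "scene" or "side" or "wrist"; returns a dict with "pixels" (480x640x3 uint8, blue, green, red), "mtx" (3x3 intrinsics, pixels), "k1" (the pictures are not rectified: a ray, as slopes to the right and down, at radius r is drawn at 1 + k1 r^2 times it, then the intrinsics apply), "view" (4x4, takes a point from world to camera coordinates). Camera axes: x right, y up, looking along -z (the intrinsics and any distortion apply to the point x, -y, -z); pixel columns grow to the right and rows downward; lengths in m; the calibration is good to about 2 mm. A picture is of the moment at which its call begins. There is no depth.
A pose or a line that the arm cannot do raises ctrl.Unreachable and nothing moves.
- ctrl.finish_job(): hands the job in, once; it reports no verdict.
The state is a dict: "t": time; "joint_pos": joint angles; "qd": joint speeds; "effort": joint torques, N m; "position": TCP position; "eef_rot": TCP orientation; "force": force on the tool from outside, world axes, zero at the start; "moment": the same for the moment, N m; "width": finger opening in m.
Only numpy, scipy, OpenCV 4.12 (cv2) and the standard library are available. Lean on these libraries where they do the work, as an engineer would, in place of code of your own. Each camera call takes 0.05 s, during which the arm holds its last target.

### The job

The aluminium bracket standing on the green mat is ready for painting: hang it on the stand's pin by the one hole that lets it hang level, and push it on until the spring catch has snapped up in front of it. The pin's height is set by hand, so find it by feel or by eye and push gently: the stand bears 30 N at most. Leave the bracket on the grey mat and everything else where it is.

Things in the scene. Friction and masses are not known exactly. Their poses are not given: they have to be found in the camera images.
- green_mat: thin green mat 150 x 190 x 3 mm, fixed; the bracket standing on it (either of the two) is the one to hang. Origin at the centre of its underside.
- grey_mat: thin grey mat 150 x 190 x 3 mm, fixed; the bracket standing on it must stay there. Origin at the centre of its underside.
- short_foot: L-shaped bracket with the short foot, about 0.4 kg, solid aluminium of one density (mm, own frame): Top bar y -70 to 70, z 80 to 150, 8 thick in x. Leg 8 thick, y -70 to -25, z 10 to 80. Foot plate y -75 to 0, x -30 to 30, z 0 to 10. Origin under the bar's middle, z up, y along the bar. Stands on its foot; stiff enough to pinch across the 8 mm bar at its top edge. Front and back alike: may hang either way round.
- long_foot: C-shaped bracket with the long foot, about 0.5 kg, solid aluminium of one density (mm, own frame): Top bar y -70 to 70, z 80 to 150, 8 thick in x. Leg 8 thick, y 30 to 70, z 10 to 80. Foot plate y -80 to 60, x -30 to 30, z 0 to 10. Origin under the bar's middle, z up, y along the bar. Stands on its foot; stiff enough to pinch across the 8 mm bar at its top edge. Front and back alike: may hang either way round.
- short_foot_hole1 (a point): centre of hole 1 of the short-foot bracket: 14 mm round hole through the bar, at the bracket's own y = -47 mm, z = 114 mm (36 mm below the top edge, its rim begins 29 mm below it)
- short_foot_hole2 (a point): centre of hole 2 of the short-foot bracket: 14 mm round hole through the bar, at the bracket's own y = -19 mm, z = 114 mm (36 mm below the top edge, its rim begins 29 mm below it)
- short_foot_hole3 (a point): centre of hole 3 of the short-foot bracket: 14 mm round hole through the bar, at the bracket's own y = 9 mm, z = 114 mm (36 mm below the top edge, its rim begins 29 mm below it)
- short_foot_hole4 (a point): centre of hole 4 of the short-foot bracket: 14 mm round hole through the bar, at the bracket's own y = 37 mm, z = 114 mm (36 mm below the top edge, its rim begins 29 mm below it)
- long_foot_hole1 (a point): centre of hole 1 of the long-foot bracket: 14 mm round hole through the bar, at the bracket's own y = -24 mm, z = 114 mm (36 mm below the top edge, its rim begins 29 mm below it)
- long_foot_hole2 (a point): centre of hole 2 of the long-foot bracket: 14 mm round hole through the bar, at the bracket's own y = 2 mm, z = 114 mm (36 mm below the top edge, its rim begins 29 mm below it)
- long_foot_hole3 (a point): centre of hole 3 of the long-foot bracket: 14 mm round hole through the bar, at the bracket's own y = 28 mm, z = 114 mm (36 mm below the top edge, its rim begins 29 mm below it)
- long_foot_hole4 (a point): centre of hole 4 of the long-foot bracket: 14 mm round hole through the bar, at the bracket's own y = 54 mm, z = 114 mm (36 mm below the top edge, its rim begins 29 mm below it)
- stand: fixed hanging stand: steel foot 135 x 120 mm, post 22 mm thick, 278 mm high, grey clamp block (44 x 42 x 36 mm) with one level round pin. Origin on the post's axis at bench height. The pin points along own -x at own y = 0. Its axis is nominally 235 mm high, but the block is set by hand: truly 217 to 253 mm, NOT in these readings; look or feel for it. Bears 30 N at most.
- stand_top (a point): top centre of the stand's post, 278 mm high. Along the 10 mm pin, from the post's axis: block to 22 mm, bare pin 26 to 66 (its top may be touched), brass collar (18 mm thick) 66 to 72, place for the bracket 72 to 88, spring catch 88 to 108, tapering from 112 to a 6 mm wide blunt nose at 124 mm.
- spring_catch (a joint): angle of the brass tongue on top of the pin: 0 = up (8 mm above the pin at its collar end, sloping down to the nose), 0.3 rad = pressed flush. A hole pushed on presses it down, which takes about 4 to 10 N along the pin; behind it the tongue springs up and keeps the bracket on. The bar is home past the catch; it may lie against the collar.
- paste_tin: grey tin with red lid, 69 mm wide, 50 mm high; origin under its middle. Bystander, leave it alone.
- oil_can: dark green oil can with a long brass spout, 68 x 111 mm, 213 mm high; origin under its middle. Bystander, leave it alone.
- marker_black: white marker with black cap, 127 mm long; origin under its middle. Bystander, leave it alone.

How it is judged:
By the outcome, as a careful person would: the job done as asked, in the order asked, and still so for the second after the job is handed in, with the robot touching nothing.
It also fails if it takes over 61 s, if anything falls off the work surface, if the arm or the gripper's body presses on something with over 40 N, if the wrist force passes 120 N, or if a joint passes its speed limit or range.

## Working session

There is one attempt and no reset: what is moved stays moved. The work goes in short steps, each a Python script; the robot and the scene stay as the last script left them, time stands still between calls to the robot, and variables do not carry over. Pictures are saved under pics/ and viewed, and the job is handed in when it is done.

```bash
mkdir -p pics; python3 - <<'E'
from station import ctrl
import cv2,numpy as np
for n in ("scene","side","wrist"):
    s=ctrl.snapshot(n); cv2.imwrite(f"pics/{n}0.png",s["pixels"])
    np.savez(f"pics/{n}0.npz",**{k:s[k] for k in("pixels","mtx","k1","view")})
    V=np.array(s["view"]); print(n,np.array(s["mtx"]).tolist(),s["k1"],(-V[:3,:3].T@V[:3,3]).round(3),(-V[2,:3]).round(3))
print(ctrl.read_state())
# COM
def com(ps):
    v=[(a[1]-a[0])*(b[1]-b[0])*(c[1]-c[0]) for a,b,c in ps]
    return [sum(w*(p[i][0]+p[i][1])/2 for w,p in zip(v,ps))/sum(v) for i in range(3)]
S=[((-4,4),(-70,70),(80,150)),((-4,4),(-70,-25),(10,80)),((-30,30),(-75,0),(0,10))]
L=[((-4,4),(-70,70),(80,150)),((-4,4),(30,70),(10,80)),((-30,30),(-80,60),(0,10))]
def holes(ys,ps):
    v=sum((a[1]-a[0])*(b[1]-b[0])*(c[1]-c[0]) for a,b,c in ps); c=com(ps); h=8*np.pi*49
    y=(c[1]*v-h*sum(ys))/(v-h*4); return c,y
print(holes([-47,-19,9,37],S),holes([-24,2,28,54],L))
E
```

```text
scene [[566.1158915971941, 0.0, 324.6948885621529], [0.0, 566.1158915971941, 237.240830565133], [0.0, 0.0, 1.0]] -0.03686294081165263 [-0.261  0.909  0.851] [ 0.595 -0.652 -0.47 ]
side [[515.95241622065, 0.0, 323.50868044602765], [0.0, 515.95241622065, 232.9754340340114], [0.0, 0.0, 1.0]] -0.11023841466673653 [0.018 1.015 0.947] [ 0.399 -0.735 -0.548]
wrist [[392.3767008937592, 0.0, 324.94488305223945], [0.0, 392.3767008937592, 239.74103508227535], [0.0, 0.0, 1.0]] -0.045214662163521026 [ 0.251 -0.522  0.373] [-0.263 -0.086 -0.961]
{'t': 0.15, 'joint_pos': array([-1.31950694e+00,  3.07421463e-01,  1.50735714e+00, -2.23666807e-05,
        1.32842706e+00, -7.35234229e-02]), 'qd': array([ 0.00072827, -0.00156661, -0.00336441, -0.00128912,  0.00094346,
        0.00059191]), 'effort': array([-7.51101743e-04, -4.57977319e+01, -2.52219826e+01, -7.22316713e-05,
        8.56381928e-03,  1.54695670e-05]), 'position': array([ 0.18330874, -0.54437434,  0.19418719]), 'eef_rot': array([ 9.86840284e-01,  1.61696018e-01, -8.24018642e-05, -8.02359896e-04]), 'force': array([-0.51720358,  0.94753131, -0.58978863]), 'moment': array([-0.03190497,  0.00532319, -0.0091739 ]), 'width': 0.08526420549943592}
([0.0, -19.411170928667563, 69.81830417227457], -19.905273449444426) ([0.0, 1.5151515151515151, 56.515151515151516], 1.1458563249214173)
```

View pics/scene0.png

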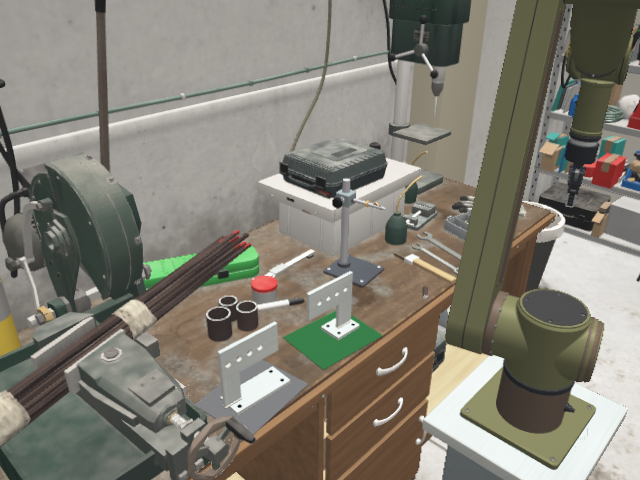

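View pics/side0.png

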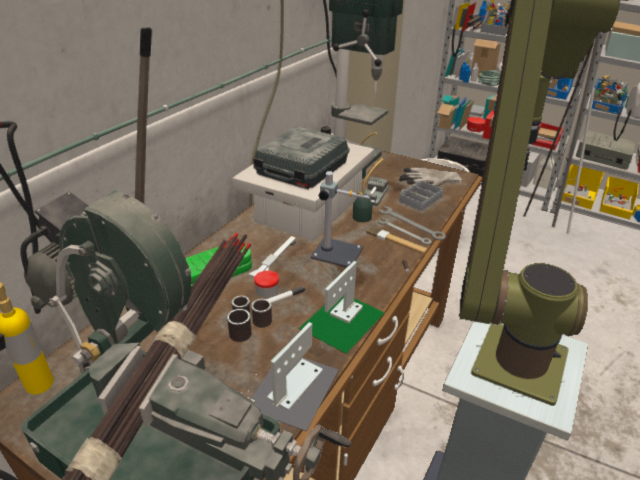

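View pics/wrist0.png

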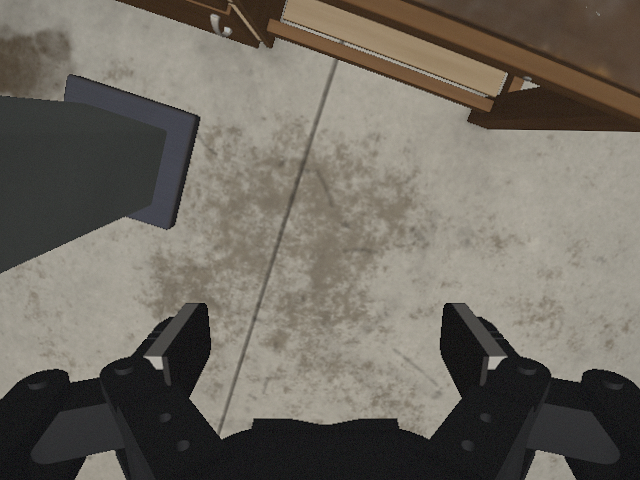

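```bash
python3 - <<'E'
import cv2
a=cv2.imread("pics/scene0.png")[165:395,190:420]; cv2.imwrite("pics/sc_z.png",cv2.resize(a,(598,598),interpolation=cv2.INTER_CUBIC))
a=cv2.imread("pics/side0.png")[165:365,220:420]; cv2.imwrite("pics/si_z.png",cv2.resize(a,(600,600),interpolation=cv2.INTER_CUBIC))
E
```

```text
(no output)
```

View pics/sc_z.png

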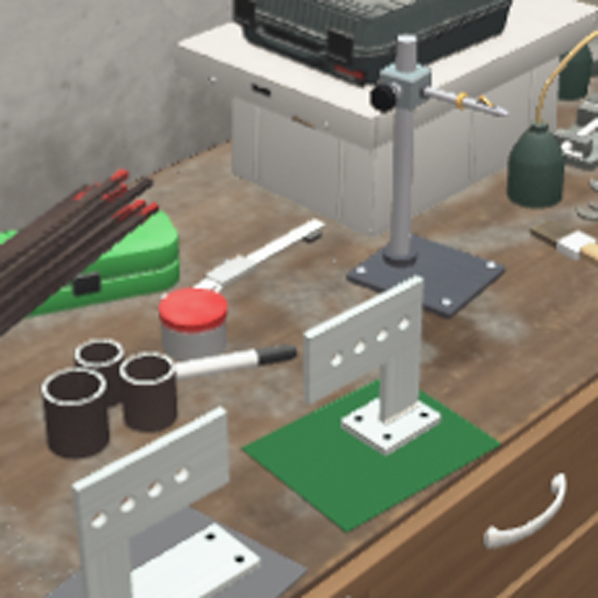

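View pics/si_z.png

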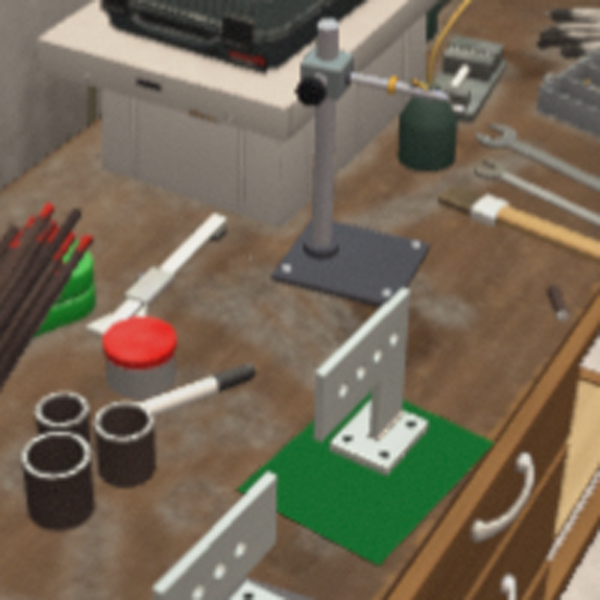

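```bash
python3 - <<'E'
import cv2
def z(n,x,y,w,h,f,o):
    a=cv2.imread(f"pics/{n}0.png")[y:y+h,x:x+w]; cv2.imwrite(f"pics/{o}.png",cv2.resize(a,None,fx=f,fy=f,interpolation=cv2.INTER_CUBIC))
z("scene",300,265,70,75,8,"z1"); z("side",320,255,50,75,8,"z2")
z("scene",325,170,75,60,10,"z3"); z("side",310,165,70,60,10,"z4")
E
```

```text
(no output)
```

View pics/z1.png

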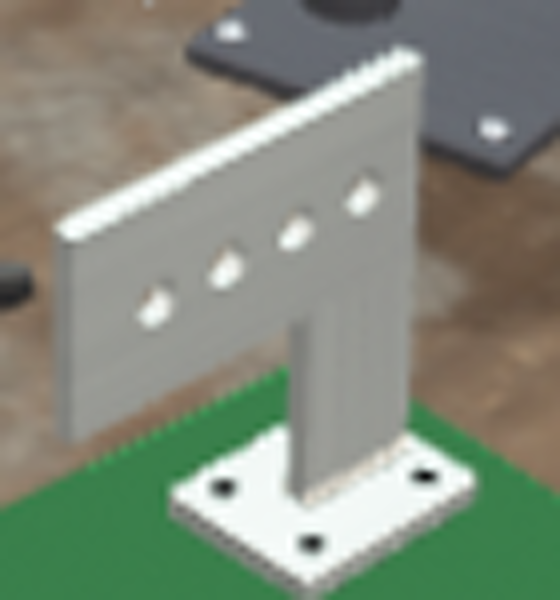

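View pics/z2.png

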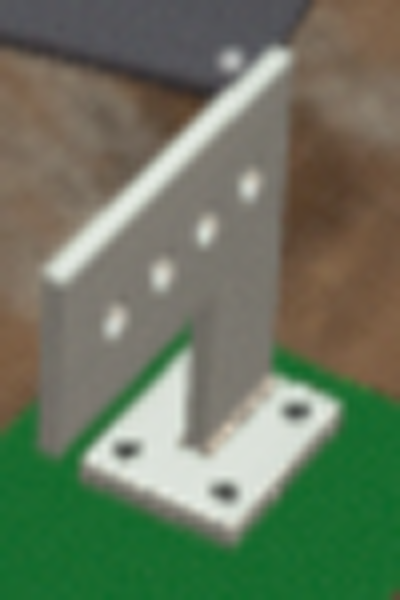

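View pics/z3.png

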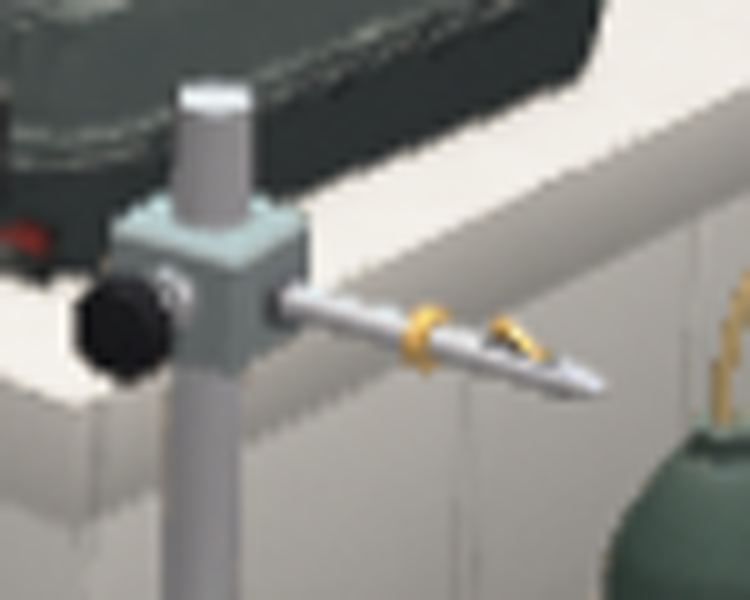

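View pics/z4.png

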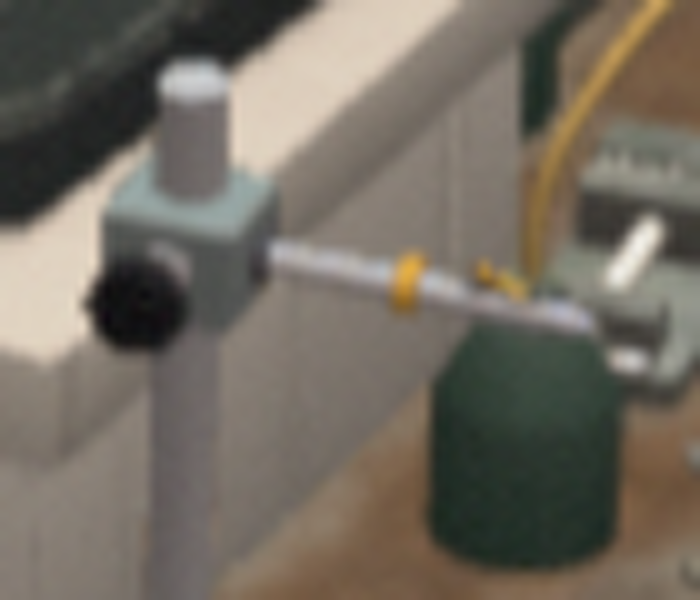

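```bash
cat > h.py <<'E'
import numpy as np,cv2
def load(f): 
    d=np.load(f); return {k:d[k] for k in d.files}
def ray(s,uv):
    k=float(s["k1"]); p=cv2.undistortPoints(np.array([[uv]],float),np.array(s["mtx"],float),np.array([k,0,0,0,0]))[0,0]
    V=np.array(s["view"]); R=V[:3,:3]; c=-R.T@V[:3,3]
    d=R.T@np.array([p[0],-p[1],-1]); return c,d/np.linalg.norm(d)
def onz(s,uv,z):
    c,d=ray(s,uv); return c+d*(z-c[2])/d[2]
def tri(obs):
    A=np.zeros((3,3));b=np.zeros(3);rs=[ray(s,u) for s,u in obs]
    for c,d in rs:
        P=np.eye(3)-np.outer(d,d);A+=P;b+=P@c
    x=np.linalg.solve(A,b); return x,[np.linalg.norm(np.cross(x-c,d)) for c,d in rs]
def proj(s,x):
    V=np.array(s["view"]); q=V[:3,:3]@np.asarray(x)+V[:3,3]; a=np.array([q[0],-q[1]])/-q[2]
    a*=1+float(s["k1"])*(a@a); K=np.array(s["mtx"]); return np.array([K[0,0]*a[0]+K[0,2],K[1,1]*a[1]+K[1,2]])
def snap(ctrl,n,tag):
    s=ctrl.snapshot(n); cv2.imwrite(f"pics/{tag}.png",s["pixels"]); np.savez(f"pics/{tag}.npz",**{k:s[k] for k in("pixels","mtx","k1","view")}); return s
def zp(x,y,f,U,V): return ((U+.5)/f-.5+x,(V+.5)/f-.5+y)
E
python3 - <<'E'
from h import *
np.set_printoptions(precision=4,suppress=True)
a=load("pics/scene0.npz");b=load("pics/side0.npz")
A=lambda p:zp(300,265,8,*p);B=lambda p:zp(320,255,8,*p)
C=lambda p:zp(325,170,10,*p);D=lambda p:zp(310,165,10,*p)
for n,p,q in [("Lf",(72,238),(57,283)),("Lb",(57,225),(42,270)),("Rf",(420,62),(293,58)),("Rb",(403,47),(278,45))]:
    print(n,onz(a,A(p),.153),onz(b,B(q),.153),*tri([(a,A(p)),(b,B(q))]))
for p,q in [((155,308),(115,323)),((228,268),(162,275)),((296,232),(206,230)),((363,197),(250,185))]:
    print("hole",*tri([(a,A(p)),(b,B(q))]))
for n,p,q in [("top",(215,98),(193,80)),("collar",(425,338),(408,283)),("tip",(603,385),(590,320))]:
    print(n,onz(a,C(p),.278),onz(b,D(q),.278),*tri([(a,C(p)),(b,D(q))]))
for n,s in(("sc",a),("si",b)):
    h=cv2.cvtColor(s["pixels"],cv2.COLOR_BGR2HSV)
    m=((h[...,0]>60)&(h[...,0]<85)&(h[...,1]>150)&(h[...,2]<150)).astype(np.uint8); m[:250]=0
    cn=max(cv2.findContours(m,0,2)[0],key=cv2.contourArea)
    q=cv2.approxPolyDP(cv2.convexHull(cn),5,True)[:,0]
    print(q.tolist(),[onz(s,u,.003)[:2].round(4).tolist() for u in q])
# base plate corners of stand (scene zoomed 2.6)
for p in [(347,273),(445,312),(505,268),(410,236)]:
    print("plate",onz(a,zp(190,165,2.6,*p),.008))
E
```

```text
Lf [0.4643 0.1625 0.153 ] [0.4676 0.1647 0.153 ] [0.4729 0.1542 0.1442] [np.float64(0.0007483512333551382), np.float64(0.00074835123335508)]
Lb [0.4718 0.1608 0.153 ] [0.4745 0.1617 0.153 ] [0.4783 0.1544 0.1466] [np.float64(0.00029911487815405263), np.float64(0.0002991148781539843)]
Rf [0.4553 0.0253 0.153 ] [0.4574 0.0256 0.153 ] [0.46   0.0195 0.1483] [np.float64(0.00013740291653098258), np.float64(0.00013740291653115843)]
Rb [0.4644 0.0223 0.153 ] [0.4647 0.0217 0.153 ] [0.4648 0.0216 0.1527] [np.float64(0.00017617357203268815), np.float64(0.00017617357203249077)]
hole [0.4669 0.126  0.11  ] [np.float64(0.0002577710317671432), np.float64(0.00025777103176728163)]
hole [0.4655 0.0969 0.1098] [np.float64(0.0005652775772902135), np.float64(0.0005652775772901391)]
hole [0.4643 0.0687 0.1093] [np.float64(0.0006091071506436959), np.float64(0.0006091071506436945)]
hole [0.4627 0.0404 0.109 ] [np.float64(0.00042048616287119215), np.float64(0.000420486162871236)]
top [ 0.6444 -0.1656  0.278 ] [ 0.6486 -0.1668  0.278 ] [ 0.6543 -0.1774  0.2719] [np.float64(0.00013143661162234966), np.float64(0.0001314366116223992)]
collar [ 0.5076 -0.0855  0.278 ] [ 0.5406 -0.091   0.278 ] [ 0.586  -0.187   0.2197] [np.float64(0.00019905932733406366), np.float64(0.0001990593273342396)]
tip [ 0.4602 -0.0944  0.278 ] [ 0.49   -0.0984  0.278 ] [ 0.5283 -0.189   0.2238] [np.float64(0.0001669882589374882), np.float64(0.0001669882589374665)]Traceback (most recent call last):
  File "<stdin>", line 15, in <module>
ValueError: max() iterable argument is empty
```

```bash
cat >> h.py <<'E'
from scipy.spatial.transform import Rotation as Ro
def quat(yaw,sgn=1):
    # tool z down; tool x = sgn*(own-y dir) where own y dir = (-sin yaw, cos yaw)
    x=sgn*np.array([-np.sin(yaw),np.cos(yaw),0]); z=np.array([0,0,-1.]); y=np.cross(z,x)
    return Ro.from_matrix(np.c_[x,y,z]).as_quat()
E
python3 - <<'E'
from h import *
from station import ctrl
for s in (1,-1):
    for p in ([.466,.06,.3],[.48,-.18,.35],[.57,-.18,.27]):
        q=ctrl.inverse_kinematics(p,quat(-.06,s)); print(s,p,None if q is None else q.round(2))
a=load("pics/scene0.npz");b=load("pics/side0.npz")
print("oil top",proj(a,[.6,-.3,.0]),onz(a,(396,240),0),onz(b,(362,220),0), "tin",onz(a,(264,300),0))
E
```

```text
1 [0.466, 0.06, 0.3] [ 0.04  0.09  1.53 -0.    1.52  0.1 ]
1 [0.48, -0.18, 0.35] [-0.44  0.13  1.36 -0.    1.65 -0.38]
1 [0.57, -0.18, 0.27] [-0.38  0.29  1.34 -0.    1.51 -0.32]
-1 [0.466, 0.06, 0.3] None
-1 [0.48, -0.18, 0.35] None
-1 [0.57, -0.18, 0.27] None
oil top [383.5582942  257.30216484] [ 0.63872573 -0.41513402  0.        ] [ 0.63390114 -0.39661378  0.        ] tin [0.68927537 0.09984646 0.        ]
```

```bash
python3 - <<'E'
from h import *
from station import ctrl
st=ctrl.read_state()
ctrl.servo_line([.2,-.5,.38],feed=.3)
for i,p in enumerate([[.62,-.26,.36],[.48,-.26,.36]]):
    ctrl.goto(p,quat(0)); snap(ctrl,"wrist",f"w{i}")
ctrl.goto([.40,.05,.33],quat(-.06)); snap(ctrl,"wrist","w2")
ctrl.goto([.52,.02,.33],quat(-.06)); snap(ctrl,"wrist","w3")
print(ctrl.read_state()["t"])
E
```

```text
5.3
```

View pics/w0.png

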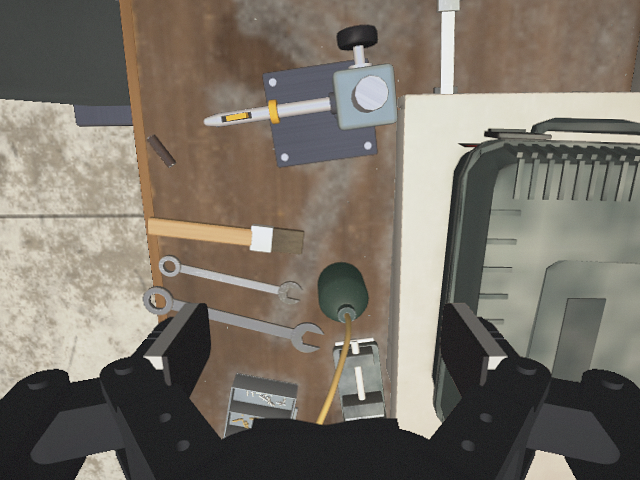

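View pics/w1.png

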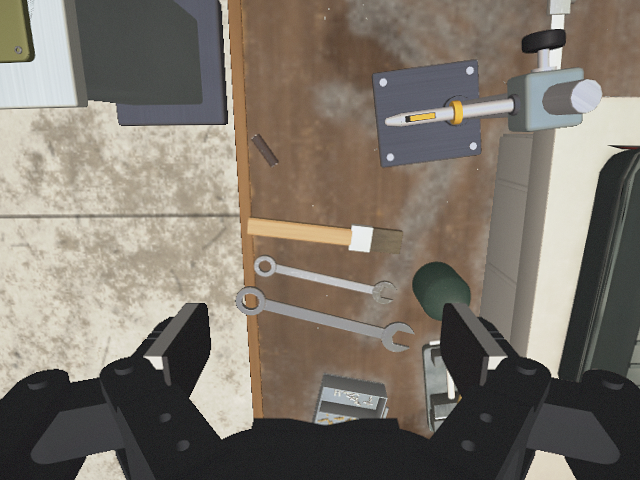

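View pics/w2.png

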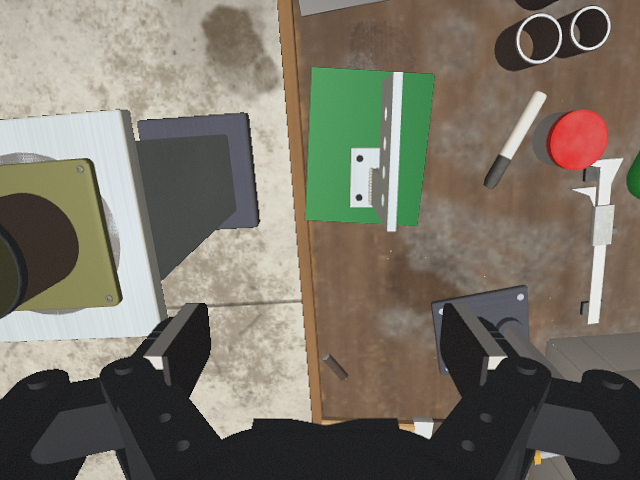

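View pics/w3.png

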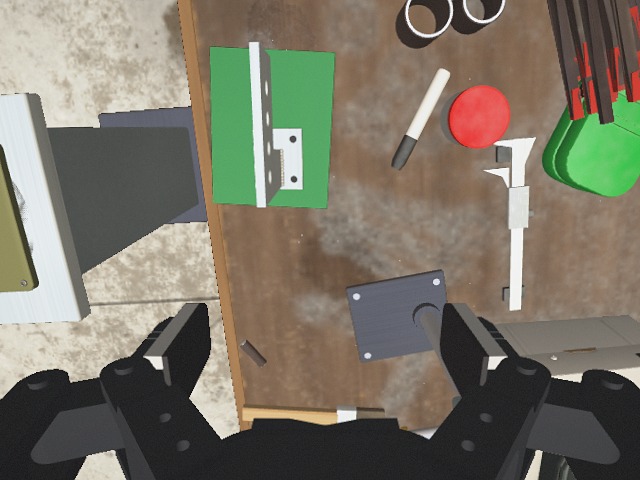

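```bash
python3 - <<'E'
from h import *
np.set_printoptions(precision=4,suppress=True)
def z(n,x,y,w,h,f,o):
    a=cv2.imread(f"pics/{n}.png")[y:y+h,x:x+w]; cv2.imwrite(f"pics/{o}.png",cv2.resize(a,None,fx=f,fy=f,interpolation=cv2.INTER_CUBIC))
z("w0",198,60,200,75,4,"z5"); z("w1",380,60,200,75,4,"z6")
# bar top strip
for n,(x0,x1,y0,y1) in (("w2",(380,410,60,240)),("w3",(240,275,35,215))):
    s=load(f"pics/{n}.npz"); g=s["pixels"].min(2); m=np.zeros(g.shape,np.uint8); m[y0:y1,x0:x1]=(g[y0:y1,x0:x1]>215)
    k,l,stt,_=cv2.connectedComponentsWithStats(m); i=1+stt[1:,4].argmax()
    c=max(cv2.findContours((l==i).astype(np.uint8),0,2)[0],key=cv2.contourArea)
    bx=cv2.boxPoints(cv2.minAreaRect(c)); print(n,stt[i],bx.tolist())
    P=np.array([onz(s,u,.153) for u in bx]); print(P)
    print("centre",P.mean(0), [np.linalg.norm(P[j]-P[j-1]) for j in range(4)])
    # mat
    h=cv2.cvtColor(s["pixels"],cv2.COLOR_BGR2HSV); m=((h[...,0]>55)&(h[...,0]<85)&(h[...,1]>120)).astype(np.uint8)
    m[:,:200]=0; m[:,440:]=0
    c=max(cv2.findContours(m,0,2)[0],key=cv2.contourArea); R=cv2.minAreaRect(c); print("mat",onz(s,R[0],.003),R)
# collar
obs=[]
for n in("w0","w1"):
    s=load(f"pics/{n}.npz");h=cv2.cvtColor(s["pixels"],cv2.COLOR_BGR2HSV); m=((h[...,0]>12)&(h[...,0]<30)&(h[...,1]>170)&(h[...,2]>120)).astype(np.uint8); m[140:]=0;m[:,:200]=0
    k,l,stt,ce=cv2.connectedComponentsWithStats(m); print([(stt[i].tolist(),ce[i].tolist()) for i in range(1,k) if stt[i,4]>15])
E
```

```text
w2 [ 388   72   14  159 1244] [[386.5030822753906, 229.93197631835938], [393.6968688964844, 71.66804504394531], [402.1793518066406, 72.05361938476562], [394.9855651855469, 230.3175506591797]]
[[0.4581 0.0242 0.153 ]
 [0.4669 0.1625 0.153 ]
 [0.4741 0.1618 0.153 ]
 [0.4661 0.0233 0.153 ]]
centre [0.4663 0.0929 0.153 ] [np.float64(0.007998253745512633), np.float64(0.1385605618701993), np.float64(0.007225960486272662), np.float64(0.13867208786418578)]
mat [0.4322 0.097  0.003 ] ((346.8465881347656, 145.10862731933594), (79.56834411621094, 153.02960205078125), 3.3664608001708984)
w3 [ 250   42   15  165 1432] [[248.82061767578125, 42.05360412597656], [257.847412109375, 41.64329528808594], [265.3154296875, 205.94020080566406], [256.28863525390625, 206.3505096435547]]
[[0.4666 0.1622 0.153 ]
 [0.4741 0.162  0.153 ]
 [0.4665 0.0233 0.153 ]
 [0.4582 0.0234 0.153 ]]
centre [0.4663 0.0927 0.153 ] [np.float64(0.13908202835311836), np.float64(0.007546916950659448), np.float64(0.13895956719619026), np.float64(0.008347951850136879)]
mat [0.4895 0.0902 0.003 ] ((296.3691101074219, 128.61846923828125), (68.51441192626953, 155.60562133789062), 2.862405300140381)
[([269, 100, 7, 11, 46], [272.0217391304348, 103.43478260869566]), ([243, 113, 5, 5, 17], [245.52941176470588, 114.88235294117646]), ([270, 113, 9, 10, 50], [274.34, 118.86])]
[([452, 101, 10, 8, 43], [456.7674418604651, 103.4186046511628]), ([451, 111, 11, 13, 53], [456.62264150943395, 119.35849056603773])]
```

View pics/z5.png

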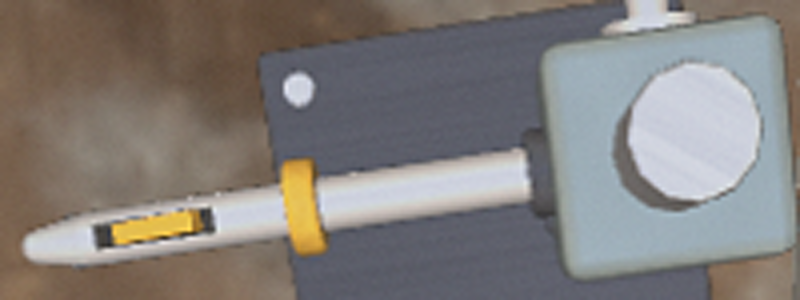

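View pics/z6.png

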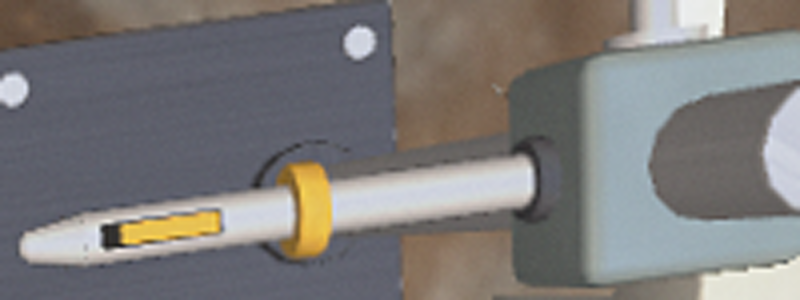

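```bash
python3 - <<'E'
from h import *
np.set_printoptions(precision=4,suppress=True)
a=load("pics/w0.npz");b=load("pics/w1.npz")
A=lambda p:zp(198,60,4,*p);B=lambda p:zp(380,60,4,*p)
T={}
for n,p,q in [("tip",(24,247),(20,247)),("collarL",(287,210),(291,213)),("collarR",(321,204),(327,208)),("pinroot",(528,174),(534,183)),("taper",(85,238),(85,240))]:
    x,r=tri([(a,A(p)),(b,B(q))]);T[n]=x;print(n,x,r)
for n in (.22,.225,.23): print(n,onz(a,A((24,247)),n),onz(b,B((20,247)),n),onz(a,A((305,207)),n),onz(b,B((309,211)),n))
t=onz(a,A((696,131)),.278); t2=onz(b,(586.5,97),.278); print("post",t,t2)
d=T["tip"]-t; print("dir angle own x",np.arctan2(-d[1],-d[0]),np.hypot(*d[:2]))
# plate edges
E
```

```text
tip [ 0.5265 -0.1857  0.2252] [np.float64(6.598463346259818e-05), np.float64(6.598463346256957e-05)]
collarL [ 0.5779 -0.1793  0.2273] [np.float64(1.56357051918575e-06), np.float64(1.5635705191621804e-06)]
collarR [ 0.5845 -0.1783  0.2282] [np.float64(4.2617991698768645e-05), np.float64(4.261799169869053e-05)]
pinroot [ 0.6236 -0.1732  0.2293] [np.float64(0.0001854532645109251), np.float64(0.00018545326451098357)]
taper [ 0.5388 -0.1843  0.2264] [np.float64(0.00017508005577791924), np.float64(0.00017508005577796177)]
0.22 [ 0.5249 -0.1855  0.22  ] [ 0.5272 -0.1857  0.22  ] [ 0.5804 -0.1784  0.22  ] [ 0.5837 -0.1786  0.22  ]
0.225 [ 0.5264 -0.1856  0.225 ] [ 0.5265 -0.1857  0.225 ] [ 0.581  -0.1786  0.225 ] [ 0.5821 -0.1788  0.225 ]
0.23 [ 0.5279 -0.1857  0.23  ] [ 0.5258 -0.1858  0.23  ] [ 0.5817 -0.1788  0.23  ] [ 0.5805 -0.179   0.23  ]
post [ 0.6494 -0.1693  0.278 ] [ 0.6489 -0.17    0.278 ]
dir angle own x 0.13240513509033344 0.12405275279857186
```

```bash
python3 - <<'E'
from h import *
from station import ctrl
for s in (.1324+np.pi/2,.1324-np.pi/2):
    q=ctrl.inverse_kinematics([.6036,-.1756,.27],quat(s)); print(s,None if q is None else q.round(2))
q=quat(.1324+np.pi/2)
if ctrl.inverse_kinematics([.6036,-.1756,.27],q) is None: q=quat(.1324-np.pi/2)
ctrl.gripper_close(20)
ctrl.goto([.6036,-.1756,.32],q)
ctrl.servo_line([.6036,-.1756,.24],feed=.1)
ctrl.hold(.2)
st=ctrl.read_state(); f0=st["force"]; print(st["position"],f0,st["width"],st["t"])
z=.24
for i in range(40):
    z-=.0005
    ctrl.servo_line([.6036,-.1756,z],feed=.015)
    st=ctrl.read_state(); f=st["force"]-f0
    if i%4==0 or abs(f[2])>1: print(round(z,4),st["position"].round(4),f.round(2))
    if f[2]>3.5: break
ctrl.servo_line([.6036,-.1756,.30],feed=.2)
print(ctrl.read_state()["t"])
E
```

```text
1.7031963267948966 [-0.35  0.34  1.27 -0.    1.53 -2.05]
-1.4383963267948965 [-0.35  0.34  1.27 -0.    1.53  1.09]
[ 0.60406612 -0.17576188  0.24090329] [ 0.33369727 -0.105078    0.14925617] -0.00013601389181888134 9.0167
0.2395 [ 0.6036 -0.1756  0.2396] [-0.56  0.08  0.26]
0.2375 [ 0.6036 -0.1756  0.2375] [-0.5   0.63 -0.6 ]
0.2365 [ 0.6036 -0.1756  0.2365] [-1.09 -0.7  -1.45]
0.2355 [ 0.6036 -0.1755  0.2354] [-0.03  0.06 -0.86]
0.235 [ 0.6036 -0.1756  0.235 ] [-1.6   0.24  1.28]
0.2335 [ 0.6036 -0.1756  0.2334] [-0.98  0.4   0.18]
0.233 [ 0.6036 -0.1756  0.2329] [ 0.01 -0.36 -1.01]
0.2315 [ 0.6036 -0.1756  0.2315] [-0.18  0.65 -0.26]
0.2295 [ 0.6036 -0.1756  0.2294] [-0.3   1.15 -0.39]
0.2275 [ 0.6036 -0.1756  0.2274] [-0.35  0.47 -0.33]
0.2255 [ 0.6036 -0.1756  0.2255] [-0.27  0.15  0.05]
0.2235 [ 0.6036 -0.1756  0.2235] [-0.36  0.01 -0.54]
0.223 [ 0.6036 -0.1756  0.2229] [ 0.07 -0.39 -1.17]
0.2215 [ 0.6036 -0.1756  0.2215] [-0.42  0.27  0.32]
19.5667
```

```bash
python3 - <<'E'
from h import *
from station import ctrl
snap(ctrl,"wrist","w4"); s=snap(ctrl,"scene","s4"); b=snap(ctrl,"side","d4")
z=lambda s,x,y:cv2.resize(s["pixels"][y:y+100,x:x+100],None,fx=4,fy=4,interpolation=cv2.INTER_CUBIC)
cv2.imwrite("pics/z7.png",np.hstack([z(s,310,140),z(b,300,130)]))
print(ctrl.read_state()["position"],proj(s,[.6036,-.1756,.3]))
E
```

```text
[ 0.60238834 -0.17516985  0.29774764] [360.60956433 174.68692064]
```

View pics/w4.png

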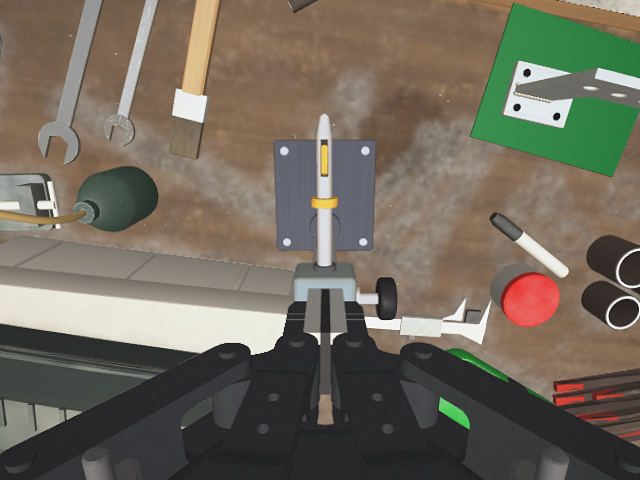

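View pics/z7.png

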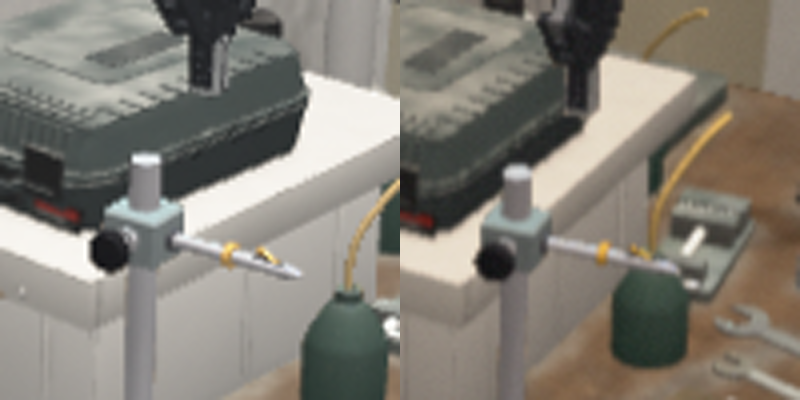

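```bash
python3 - <<'E'
from h import *
from station import ctrl
np.set_printoptions(precision=4,suppress=True)
a=load("pics/s4.npz");b=load("pics/d4.npz")
print(tri([(a,(310+208/4,140+93/4)),(b,(300+178/4,130+113/4))]))
print("pred tip",proj(a,[.603,-.1753,.298]),proj(b,[.603,-.1753,.298]))
print("post",proj(a,[.649,-.17,.278]),(310+145/4,140+159/4),proj(b,[.649,-.17,.278]),(300+117/4,130+172/4))
print("pintip",proj(a,[.5265,-.1857,.225]),(310+300/4,140+275/4),proj(b,[.5265,-.1857,.225]),(300+290/4,130+270/4))
st=ctrl.read_state();print(st["position"],st["eef_rot"],st["width"],st["joint_pos"])
V=a["view"];
for n in("w0","w2","w4"):
    v=load(f"pics/{n}.npz")["view"];print(n,-v[:3,:3].T@v[:3,3])
E
```

```text
(array([ 0.6098, -0.1863,  0.3263]), [np.float64(0.0009972804689193347), np.float64(0.0009972804689195244)])
pred tip [360.6802 175.4908] [344.5255 168.927 ]
post [345.8279 178.4517] (346.25, 179.75) [329.2562 172.099 ] (329.25, 173.0)
pintip [384.6169 208.2818] (385.0, 208.75) [368.6705 196.7735] (372.5, 197.5)
[ 0.6024 -0.1752  0.2977] [-0.0662  0.9978  0.0008 -0.0019] -0.00011140541815416752 [-0.3503  0.3282  1.2178 -0.      1.5997 -2.0535]
w0 [ 0.6204 -0.1906  0.5387]
w2 [0.4061 0.12   0.5086]
w4 [ 0.5349 -0.1844  0.4781]
```

```bash
python3 - <<'E'
from h import *
a=load("pics/s4.npz");b=load("pics/d4.npz")
z=lambda s,x,y:cv2.resize(cv2.convertScaleAbs(s["pixels"][y:y+50,x:x+40],alpha=1.8,beta=20),None,fx=10,fy=10,interpolation=cv2.INTER_NEAREST)
cv2.imwrite("pics/z8.png",np.hstack([z(a,340,135),z(b,325,125)]))
E
```

```text
(no output)
```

View pics/z8.png

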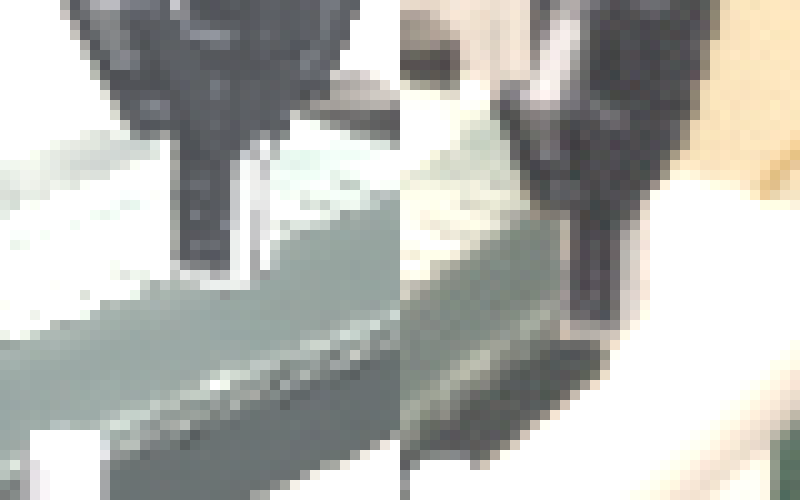

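```bash
python3 - <<'E'
from h import *
from station import ctrl
np.set_printoptions(precision=4,suppress=True)
a=load("pics/s4.npz");b=load("pics/d4.npz");w=load("pics/w4.npz")
for z in (.298,.308,.318,.328,.338):
    p=[.603,-.1755,z]; print(z,proj(a,p),proj(b,p),proj(w,p))
s=snap(ctrl,"scene","s5"); snap(ctrl,"wrist","w5"); st=ctrl.read_state(); print(st["position"],st["t"])
# same tests for open gripper in first pictures: TCP
f=load("pics/scene0.npz"); print(proj(f,[.1833,-.5444,.1942]))
E
python3 -c "
import cv2
a=cv2.imread('pics/w5.png')[240:360,240:410];b=cv2.imread('pics/scene0.png')[140:230,540:620]
cv2.imwrite('pics/z9.png',cv2.resize(a,None,fx=4,fy=4));cv2.imwrite('pics/z10.png',cv2.resize(b,None,fx=6,fy=6))"
```

```text
0.298 [360.7289 175.4706] [344.5579 168.9006] [324.1785 273.4237]
0.308 [360.8956 171.8957] [344.7139 165.7198] [324.1536 281.1051]
0.318 [361.0633 168.2985] [344.8709 162.5168] [324.126  289.6358]
0.328 [361.2319 164.6789] [345.0288 159.2914] [324.0953 299.1636]
0.338 [361.4015 161.0367] [345.1876 156.0434] [324.0607 309.8724]
[ 0.6027 -0.1753  0.2981] 19.8167
[565.5295 216.3827]
```

View pics/z9.png

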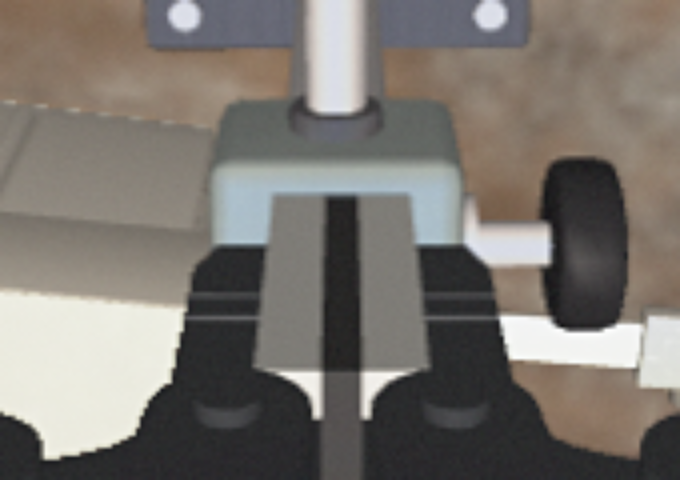

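View pics/z10.png

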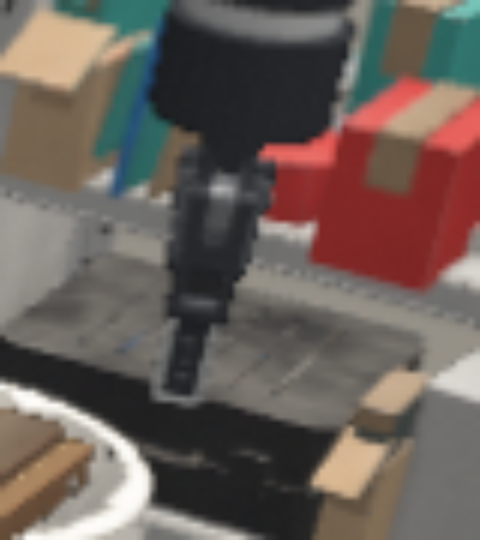

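```bash
python3 - <<'E'
from h import *
np.set_printoptions(precision=4,suppress=True)
w=load("pics/w5.npz"); p0=np.array([.6027,-.1753,.2981]); R=Ro.from_quat([-0.0662,0.9978,0.0008,-0.0019]).as_matrix()
a=load("pics/s5.npz")
print(R)
for dz in (0,-.01,-.02,-.03,-.04):
  print(dz,[proj(w,p0+R@np.array([dx,0,dz])) .round(1).tolist()for dx in(-.011,0,.011)],[proj(a,p0+R@np.array([dx,.012,dz])).round(1).tolist() for dx in(-.011,.011)],[proj(a,p0+R@np.array([dx,-.012,dz])).round(1).tolist() for dx in(-.011,.011)])
# initial open
f=load("pics/scene0.npz"); R=Ro.from_quat([0.98684,.161696,0,-.0008]).as_matrix();p0=np.array([.1833,-.5444,.1942])
for dz in (0,-.013,-.02,-.03,-.04): print(dz,[proj(f,p0+R@np.array([dx,dy,dz])).round(1).tolist() for dx in(-.011,.011) for dy in (-.055,-.043,.043,.055)])
E
```

```text
[[-0.9912 -0.1321 -0.0039]
 [-0.1321  0.9912  0.0013]
 [ 0.0037  0.0018 -1.    ]]
0 [[323.9, 296.5], [323.9, 275.7], [323.9, 254.1]] [[354.8, 175.9], [361.9, 177.8]] [[359.6, 173.2], [366.8, 175.1]]
-0.01 [[323.9, 305.3], [323.8, 283.6], [323.8, 261.0]] [[354.9, 172.3], [362.1, 174.2]] [[359.8, 169.7], [366.9, 171.5]]
-0.02 [[323.8, 315.1], [323.8, 292.3], [323.8, 268.6]] [[355.0, 168.7], [362.3, 170.6]] [[359.9, 166.1], [367.1, 167.9]]
-0.03 [[323.8, 326.0], [323.7, 302.1], [323.7, 277.2]] [[355.2, 165.1], [362.4, 166.9]] [[360.1, 162.5], [367.3, 164.3]]
-0.04 [[323.7, 338.3], [323.7, 313.1], [323.7, 286.8]] [[355.3, 161.4], [362.6, 163.2]] [[360.3, 158.9], [367.5, 160.6]]
0 [[568.6, 225.4], [568.9, 223.6], [570.7, 211.0], [570.9, 209.4], [559.8, 223.8], [560.2, 222.0], [562.3, 209.5], [562.6, 207.9]]
-0.013 [[569.7, 221.0], [570.0, 219.2], [571.7, 206.8], [571.9, 205.1], [560.9, 219.4], [561.2, 217.5], [563.3, 205.3], [563.6, 203.6]]
-0.02 [[570.3, 218.6], [570.5, 216.8], [572.2, 204.4], [572.5, 202.8], [561.4, 216.9], [561.7, 215.2], [563.8, 203.0], [564.1, 201.3]]
-0.03 [[571.1, 215.1], [571.4, 213.3], [573.0, 201.1], [573.3, 199.5], [562.2, 213.5], [562.5, 211.7], [564.6, 199.6], [564.9, 198.0]]
-0.04 [[572.0, 211.6], [572.2, 209.9], [573.8, 197.8], [574.1, 196.2], [563.0, 210.0], [563.3, 208.3], [565.4, 196.3], [565.6, 194.7]]
```

```bash
python3 - <<'E'
from h import *
from station import ctrl
q=quat(-.06)
ctrl.servo_line([.55,-.16,.32],feed=.3)
ctrl.goto([.4664,.0948,.20],q)
ctrl.release()
ctrl.servo_line([.4664,.0948,.10],feed=.15)
ctrl.servo_line([.4664,.0948,.090],feed=.05)
ctrl.hold(.15)
st=ctrl.read_state();print(st["position"],st["force"],st["t"])
a=snap(ctrl,"scene","s6");snap(ctrl,"wrist","w6")
ctrl.gripper_close(80)
st=ctrl.read_state();print(st["position"],st["force"],st["width"],st["t"])
b=snap(ctrl,"scene","s7");c=snap(ctrl,"side","d7")
z=lambda s,x,y:cv2.resize(s["pixels"][y:y+120,x:x+100],None,fx=4,fy=4,interpolation=cv2.INTER_CUBIC)
cv2.imwrite("pics/z11.png",np.hstack([z(b,290,230),z(c,300,220)]))
E
```

```text
[0.4665963  0.09482177 0.09019671] [-0.72059295  0.05642826  0.43096581] 24.1917
[0.46623974 0.09491391 0.09013347] [-1.58746336  0.54592104  3.32281638] 0.006586842533115414 24.9917
```

View pics/z11.png

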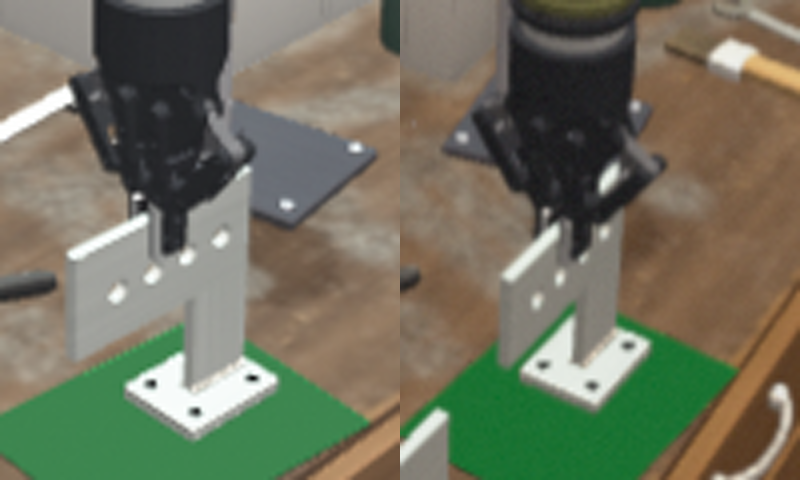

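```bash
cat >> h.py <<'E'
POST=np.array([.6492,-.1695]);YP=.1324
U=np.array([np.cos(YP),np.sin(YP)]);W=np.array([-np.sin(YP),np.cos(YP)])
GY=.002
def tcp(s,ownY,z):  # bar centre at distance s from post axis, pin at own y=ownY
    p=POST-s*U-(ownY-GY)*W; return [p[0],p[1],z]
E
python3 - <<'E'
from h import *
from station import ctrl
np.set_printoptions(precision=4,suppress=True)
q=quat(YP)
p=tcp(.056,.033,.40); print(p,ctrl.inverse_kinematics(p,q))
ctrl.servo_line([.4664,.0948,.30],feed=.25)
st=ctrl.read_state();print(st["position"],st["force"],st["width"],st["t"])
ctrl.goto(p,q)
p[2]=.249
ctrl.servo_line(p,feed=.2); ctrl.hold(.25)
F=[]
for i in range(2): F.append(ctrl.read_state()["force"])
f0=np.mean(F,0); st=ctrl.read_state(); print(st["position"],f0,st["t"])
zs=[];fs=[]
while p[2]>.226:
    p[2]-=.0008
    ctrl.servo_line(p,feed=.02)
    st=ctrl.read_state();f=st["force"]-f0;zs.append(st["position"][2]);fs.append(f[2])
    if f[2]>4.5: break
print(np.c_[zs,fs][-7:],f,st["position"],st["t"])
snap(ctrl,"wrist","w8");s=snap(ctrl,"scene","s8")
E
python3 -c "
import cv2
a=cv2.imread('pics/s8.png')[130:280,290:440]
cv2.imwrite('pics/z12.png',cv2.resize(a,None,fx=4,fy=4))"
```

```text
[np.float64(0.5977825356645904), np.float64(-0.2076214422775016), 0.4] [-0.401   0.3157  0.9968 -0.      1.8291 -0.5334]
[0.4651 0.0946 0.2981] [-0.0225  0.2822 -3.7767] 0.006802812396157134 26.0833
[ 0.5985 -0.2079  0.2504] [-0.4176 -0.0193 -4.0875] 28.5417
[[0.2401 0.9106]
 [0.2393 1.181 ]
 [0.2385 0.237 ]
 [0.2377 0.854 ]
 [0.2369 0.5706]
 [0.2367 3.8134]
 [0.2364 8.7333]] [-1.1745  0.1921  8.7333] [ 0.598  -0.2078  0.2364] 32.7917
```

View pics/z12.png

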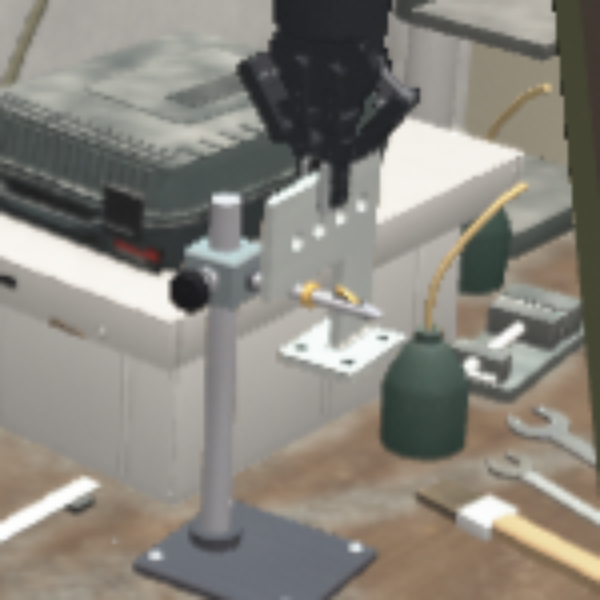

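View pics/w8.png

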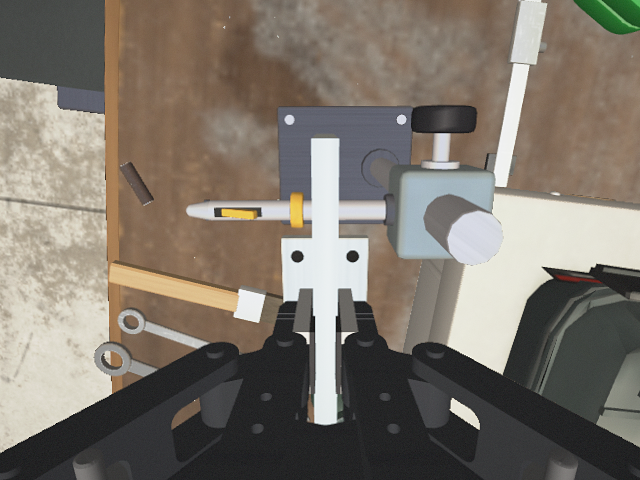

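```bash
python3 - <<'E'
from h import *
np.set_printoptions(precision=4,suppress=True)
s=load("pics/w8.npz"); im=s["pixels"].astype(int)
cv2.imwrite("pics/z13.png",cv2.resize(s["pixels"][120:260,180:380],None,fx=4,fy=4,interpolation=cv2.INTER_CUBIC))
e=onz(s,(324.5,137.5),.2997)
# profile of pin at columns
for c in (270,345,360,375): 
    g=im[190:232,c].min(1); r=np.where(g>110)[0]+190; m=r.mean(); x=onz(s,(c,m),.2247); 
    rel=x[:2]-e[:2]; print(c,r.min(),r.max(),x,"own y of pin",.070+rel@W, "line resid",(x[:2]-POST)@W)
print(e)
E
```

```text
270 200 220 [ 0.5679 -0.1805  0.2247] own y of pin 0.03339582395196651 line resid -0.00017941214611740149
345 200 231 [ 0.6049 -0.178   0.2247] own y of pin 0.03096088199695704 line resid -0.002614354101126871
360 200 231 [ 0.6123 -0.1769  0.2247] own y of pin 0.031132684383704035 line resid -0.0024425517143798828
375 200 231 [ 0.6197 -0.1758  0.2247] own y of pin 0.0312434729568666 line resid -0.0023317631412173075
[ 0.5898 -0.1407  0.2997]
```

View pics/z13.png

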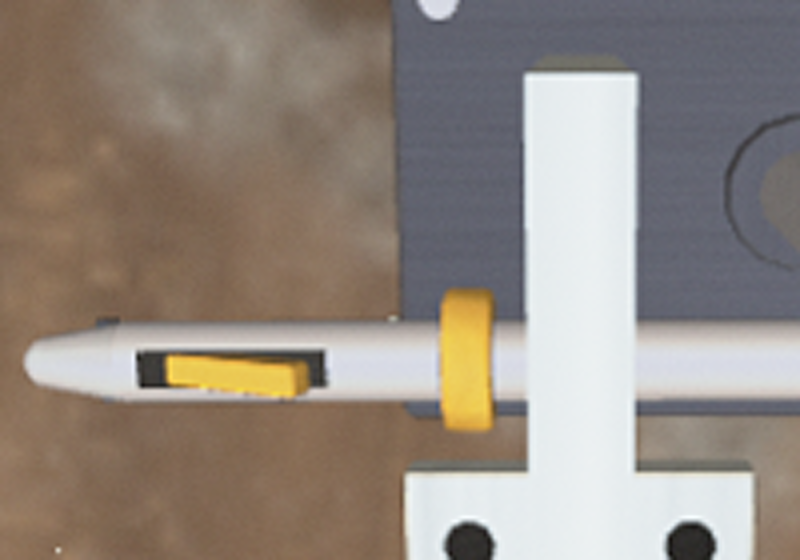

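```bash
python3 - <<'E'
from h import *
from station import ctrl
np.set_printoptions(precision=4,suppress=True)
oy=-.0194; z=.1978
p=tcp(.056,.033,.258); ctrl.servo_line(p,feed=.1)
ctrl.servo_line(tcp(.155,.033,.258),feed=.2)
ctrl.servo_line(tcp(.155,oy,z),feed=.2)
ctrl.servo_line(tcp(.132,oy,z),feed=.1); ctrl.hold(.2)
f0=ctrl.read_state()["force"]; s=.132
snap(ctrl,"wrist","w9");snap(ctrl,"scene","s9")
st=ctrl.read_state();print(st["position"],tcp(s,oy,z),f0,st["t"])
while s>.1145:
    s-=.00125; ctrl.servo_line(tcp(s,oy,z),feed=.02)
    st=ctrl.read_state();f=st["force"]-f0
    if np.linalg.norm(f)>3: print(round(s,4),[f[:2]@U,f[:2]@W,f[2]],st["t"])
    if np.linalg.norm(f)>9: print("STOP");break
print(s,st["position"],f,st["t"])
snap(ctrl,"wrist","w10");snap(ctrl,"scene","s10")
E
python3 -c "
import cv2,numpy as np
L=[cv2.resize(cv2.imread('pics/%s.png'%n)[150:270,310:410],None,fx=4,fy=4,interpolation=2) for n in('s9','s10')]
cv2.imwrite('pics/z14.png',np.hstack(L))"
```

```text
[ 0.5151 -0.1658  0.1978] [np.float64(0.5155301858061676), np.float64(-0.16571307864006504), 0.1978] [-0.2908 -0.1735 -3.6875] 35.1417
0.11449999999999999 [ 0.533  -0.1634  0.1978] [-0.4199  0.4333  0.3721] 38.6417
```

View pics/z14.png

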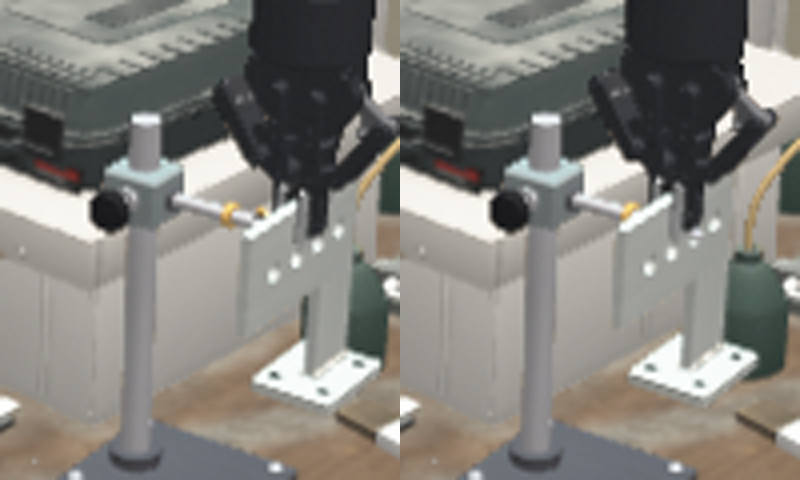

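View pics/w10.png

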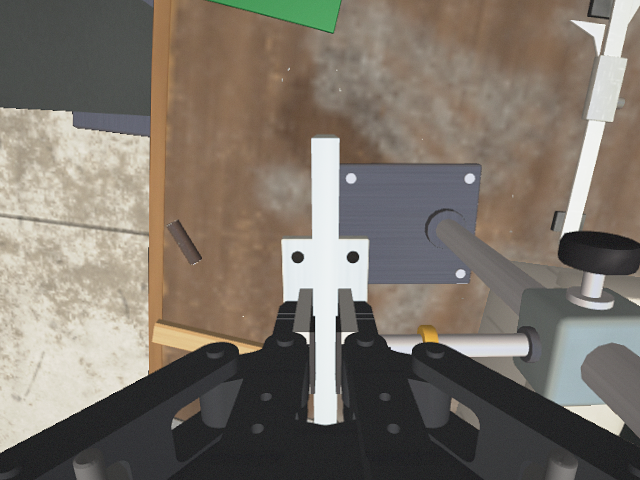

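```bash
python3 - <<'E'
from h import *
from station import ctrl
np.set_printoptions(precision=2,suppress=True)
oy=-.0194; z=.1978; f0=np.array([-.4,0,-3.7]); s=.1145
while s>.0785:
    s-=.0015; ctrl.servo_line(tcp(s,oy,z),feed=.025)
    st=ctrl.read_state();f=st["force"]-f0
    print(round(s,4),np.array([f[:2]@U,f[:2]@W,f[2]]),end="; ")
    if np.linalg.norm(f)>17: print("STOP");break
print(s,st["position"],st["t"])
snap(ctrl,"wrist","w11");snap(ctrl,"scene","s11");snap(ctrl,"side","d11")
E
python3 -c "
import cv2,numpy as np
L=[cv2.resize(cv2.imread('pics/%s.png'%n)[150:270,310:410],None,fx=4,fy=4,interpolation=2) for n in('s11','d11')]
cv2.imwrite('pics/z15.png',np.hstack(L))"
```

```text
0.113 [0.38 0.78 0.13]; 0.1115 [-0.47  0.57 -0.66]; 0.11 [ 0.69 -0.69 -0.56]; 0.1085 [ 0.96 -0.5  -0.84]; 0.107 [0.12 0.37 0.58]; 0.1055 [-0.37 -0.45  0.29]; 0.104 [-2.05  0.19  2.71]; 0.1025 [-4.75  0.47  4.6 ]; 0.101 [-3.81 -0.26  3.28]; 0.0995 [-3.44  0.47  4.77]; 0.098 [-3.7   0.6   4.91]; 0.0965 [-3.44 -0.12  4.19]; 0.095 [-3.83  0.05  4.22]; 0.0935 [-2.76 -0.59  4.41]; 0.092 [-2.85  0.54  4.77]; 0.0905 [-3.06  0.63  4.71]; 0.089 [-1.18  0.53  5.04]; 0.0875 [-0.68 -0.03  4.86]; 0.086 [-1.91  0.76  4.35]; 0.0845 [-0.58  0.27  4.83]; 0.083 [-0.38 -0.5  -0.04]; 0.0815 [0.78 0.56 0.05]; 0.08 [1.2  0.72 0.03]; 0.0785 [-0.28 -0.32 -0.2 ]; 0.07849999999999997 [ 0.57 -0.16  0.2 ] 44.7417
```

View pics/z15.png

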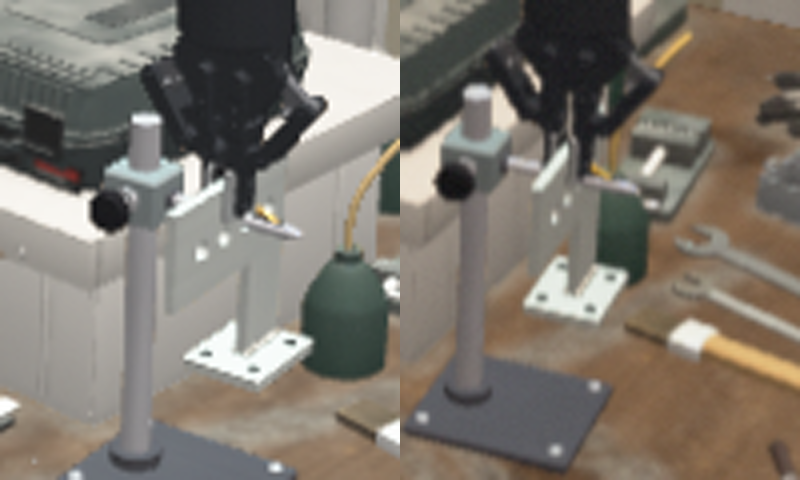

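View pics/w11.png

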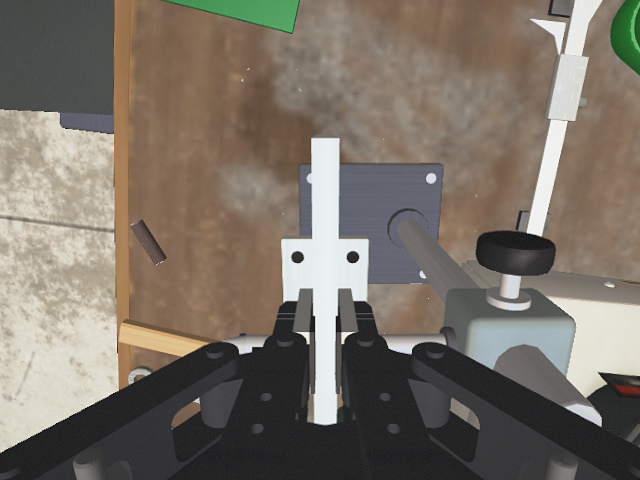

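```bash
python3 - <<'E'
from h import *
from station import ctrl
np.set_printoptions(precision=2,suppress=True)
oy=-.0194; z=.1978; f0=np.array([-.4,0,-3.7]); s=.0795
ctrl.servo_line(tcp(s,oy,z),feed=.02)
for i in range(6):
    z-=.0005; ctrl.servo_line(tcp(s,oy,z),feed=.02)
    f=ctrl.read_state()["force"]-f0; print(round(z,4),f)
    if f[2]>2.5: break
ctrl.release(); st=ctrl.read_state(); print(st["force"],st["width"],st["t"])
ctrl.servo_line(tcp(s,oy,z+.02),feed=.08); print(ctrl.read_state()["force"])
ctrl.servo_line(tcp(s,oy,z+.14),feed=.25)
st=ctrl.read_state(); print(st["force"],st["t"])
snap(ctrl,"wrist","w12");snap(ctrl,"scene","s12");snap(ctrl,"side","d12")
E
python3 -c "
import cv2,numpy as np
L=[cv2.resize(cv2.imread('pics/%s.png'%n)[150:270,310:410],None,fx=4,fy=4,interpolation=2) for n in('s12','d12')]
cv2.imwrite('pics/z16.png',np.hstack(L))"
```

```text
0.1973 [-0.13  0.08 -0.46]
0.1968 [0.44 0.34 0.12]
0.1963 [-0.19 -0.21 -0.73]
0.1958 [ 1.17 -0.11 -0.47]
0.1953 [-0.37 -0.1   2.81]
[-0.04 -0.54  0.91] 0.08502084622691108 47.1333
[-0.45 -0.81 -0.54]
[-0.09 -0.96 -1.25] 48.1667
```

View pics/z16.png

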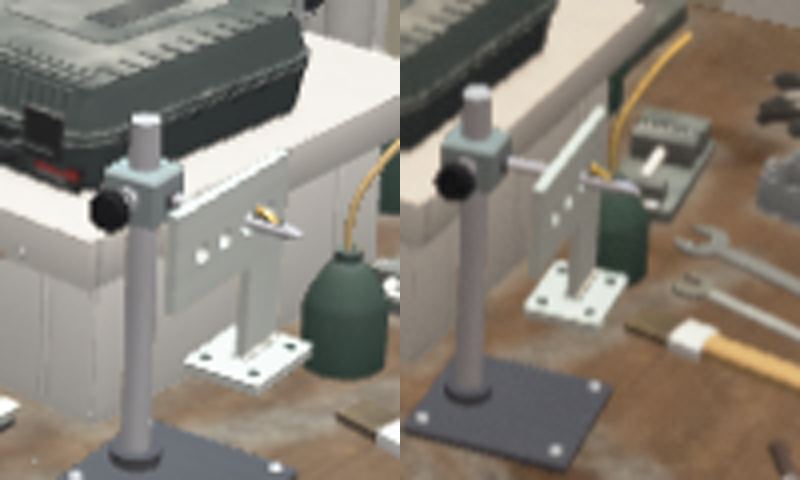

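View pics/w12.png

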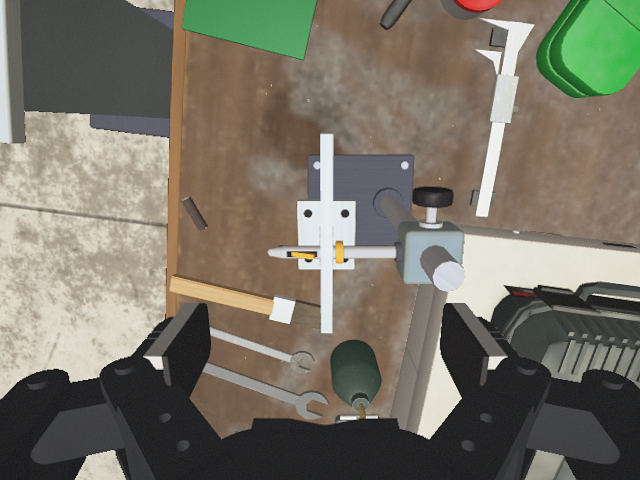

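```bash
python3 - <<'E'
from station import ctrl
print(ctrl.finish_job(),ctrl.read_state()["t"])
E
```

```text
the job is handed in; nothing more can be done
the job is handed in; nothing more can be done
```

The short-foot bracket from the green mat hangs on the pin by hole 2, with the spring catch up in front of it. I handed the job in at about 48 s of the 61 s allowed.

**Which hole:** hole 2 (own y = -19 mm) lies almost exactly above the bracket's centre of mass, which I worked out as y ≈ -19.9 mm. That leaves a tilt of about 1° when hanging.

**Pin height:** I lowered the held bar's lower edge onto the bare pin and felt contact, with 9 N at most. This put the pin's axis at about 224.7 mm, against about 226.5 mm from the camera images.

**Pushing on:** the push took at most about 5 N along the pin. The force dropped to zero with the bar's middle 83 to 84 mm from the post's axis, which is where the catch snapped up.

**Last checks:**
- The wrist, scene and side pictures after release show the bar between the collar and the raised catch, hanging level to the eye, with the gripper clear.
- The grey-mat bracket and the three bystanders were never approached. I took no separate measurement of them at the end.

**What disagreed:**
- **Fingertips:** they sit about 40 mm behind the reported TCP, not at it. My first attempt to feel the pin with closed fingers therefore stopped short without touching anything. The pictures showed the offset, and I allowed for it when gripping.
- **Finger opening:** it read 6.6 mm on the 8 mm bar.

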